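# Roll the copper spool up its lane to the stop

## Task

On the wooden three-lane spool rack, push the spool of copper wire up its sloping lane with the fingertips, over the crest and into the pocket against the stop board at the top, so that it stays there and does not roll back. Push it gently, without gripping it or lifting it off its lane, then draw the hand clear and leave it resting there. Leave the other two spools, the jar and the loupe where they are.

Things in the scene. Friction and masses are not known exactly. Their poses are not given: they have to be found in the camera images.
- rack: Pale wooden spool rack fixed to the bench (all sizes in mm), 224 long (x), 206 wide (y), 90 high. Origin at the centre of its underside; x points uphill along the lanes, z up. Three parallel lanes centred at y = -64, 0 and +64, each 50 wide between 14 thick walls that stand 10 above the sloping floor. At the foot a spool's centre is at x = -80, z = 49; parked in the pocket it is at x = 75, z = 67.
- ramp: The sloping lane floor (part of the rack). Origin on the crest line, at x = 55, y = 0, z = 45 of the rack; x points uphill along the floor, which rises at 9 degrees; z is square to it. A spool on the slope has its centre at z = 25 here. Short of the crest a spool rolls back to the foot; past it the floor falls at 9 degrees into the pocket and the spool rolls on by itself to the stop board.
- stop_face (a point): Point on the upright face of the stop board that closes the pockets, in the middle lane, at the height of a parked spool's centre (rack x = 100, y = 0, z = 67). The board is 12 thick, spans all three lanes and its top is at rack z = 90.
- low_lip (a point): Top uphill edge of the dark lip at the foot of the lanes, in the middle lane (rack x = -94, z = 28). The lip stands 7 above the lane floor, is 12 thick and spans all lanes; the space above it, downhill of a spool, is open, so fingers can go down behind the spool there.
- copper_spool: Spool of bright copper-orange wire, white flanges, lying across its lane so that it rolls along it. Flange diameter 50, width 44 (flanges 3 thick); wire diameter 42. Mass 0.1 to 0.2 kg. Origin at its centre; y is its axle, x and z turn as it rolls. It starts at the foot of a lane, against the low lip; which lane varies.
- silver_spool: Spool of silver-grey wire, white flanges, lying across its lane so that it rolls along it. Flange diameter 50, width 44 (flanges 3 thick); wire diameter 42. Mass 0.1 to 0.2 kg. Origin at its centre; y is its axle, x and z turn as it rolls. It starts at the foot of a lane, against the low lip; which lane varies. Not to be moved.
- black_spool: Spool of black wire, white flanges, lying across its lane so that it rolls along it. Flange diameter 50, width 44 (flanges 3 thick); wire diameter 42. Mass 0.1 to 0.2 kg. Origin at its centre; y is its axle, x and z turn as it rolls. It starts at the foot of a lane, against the low lip; which lane varies. Not to be moved.
- jar: Small loose lidded jar, blue with a white cap, diameter 42, height 50, standing on the bench beside the rack's +y side. Origin at the centre of its underside. Not to be moved.
- loupe: Loose folding loupe on the bench beside the rack's -y side: black disc of diameter 38, 22 high, with a steel tab (12 high) reaching 55 out along its x axis. Origin under the disc's centre. Not to be moved.
Not all that is in view belongs to the job. Of the things that look like the copper_spool, the smallest one is meant.

How it is judged:
By the outcome, as a careful person would: the job done as asked, in the order asked, and still so for the second after the job is handed in, with the robot touching nothing.
It also fails if it takes over 40 s, if anything falls off the work surface, if the arm or the gripper's body presses on something with over 40 N, if the wrist force passes 120 N, or if a joint passes its speed limit or range.

## Robot

A 6-joint arm with a two-finger parallel gripper is mounted at the origin on the work surface. World frame = base frame: x ahead of the robot, y to its left, z up, the work surface at z = 0. Lengths are in mm, angles in rad, forces in N, time in s.
With the tool pointing down it reaches from about 275 to 750 mm from the base axis. Payload 10.2 kg.
Tool frame: the origin (TCP) lies at the very end of the fingers, on their centre line; the grasp point (between the pads) lies 19 mm behind it; z points along the fingers, y is the direction in which the jaws open and shut (so a half turn about z gives the same grasp; the last joint's range is limited). The gripper opens to 85 mm and grips with 20 to 120 N. Pads are 22 mm wide; open, the fingers measure 114 mm over their backs; the gripper's body (76 mm by 85 mm) begins 54 mm behind the grasp point. The pads swing forward as they close: fully open they stand 13 mm farther back than shut.
Start: joints at [-1.369, 0.313, 1.498, -0, 1.331, -0.223], TCP at [216.361, -478.35, 200.094] pointing down, gripper open.
Joint ranges: [-2.94, 2.94], [-0.97, 2.17], [0.19, 2.56], [-1.23, 4.37], [0.02, 3.11], [-2.88, 2.88]. Speed limits (rad/s): [2.39, 2.39, 3.01, 3.14, 3.14, 3.14].

## Interface

Orientations are given as a unit quaternion [w, x, y, z].
In Python, from rig import sensors, imaging, ctrl gives the robot as it stands.
- The arm moves only by the shell command python3 -m creep 'ROWS' [FORCE]. ROWS is JSON, a list of rows, each an object with "grip": the finger opening in mm, from 0 to 85.4; "linear": the shift along the tool's x, y, z in mm, a list of three; "rot": the turn, a rotation vector about the tool's x, y, z in rad, a list of three. A call has 1 to 12 rows; each row shifts and turns the commanded pose from where the row before left it, along the tool's axes as they then stand; what a row does not reach is not made up. A row lasts 1/12 s, in which the tool goes at most 41.7 mm and 7.16 degrees, less where a joint would pass 70% of its speed; a pose out of reach is approached as far as the arm can. A call with a gripper value outside its range is refused whole. The fingers move at their own pace and stop on an object; FORCE is the grip in N (left out, the last holds). Time passes only in rows, so rows that do not move let the fingers close. It gives the time, the measured TCP pose, the force and the opening at its end, in the units of the state.
- sensors.sense(): the state, without advancing time (a new reading comes with each control period).
- imaging.capture(name): name is "scene" or "top" or "wrist"; returns (picture, depth): 400x640x3 uint8, red, green, blue; 400x640 float32, mm along the optical axis (not along the pixel's ray), 0 where there is no reading.
- imaging.camera_params(name): a dict with "intrinsics" (3x3 intrinsics, pixels), "R" (3x3) and "t" (3): a world point X has camera coordinates R X + t. Camera axes: x right, y down, z forward; pixel columns grow to the right and rows downward; lengths in mm; the calibration is good to about 2 mm. The wrist camera is an equidistant fisheye: a pixel r from the principal point sees the ray r / f radians off the axis. A picture is of the moment at which its call begins: read the wrist's pose just before it. camera_params takes no time and is no camera call; for the wrist camera it gives the pose at the moment of the call.
- ctrl.finish_job(): hands the job in, once; it reports no verdict.
The state is a dict: "time_s": time; "joints": joint angles; "dq": joint speeds; "tau": joint torques, N m; "eef_pos": TCP position; "ee_rot": TCP orientation; "force": force on the tool from outside, world axes, zero at the start; "wrist_torque": the same for the moment, N m; "grip_width": opening from 0.0 (shut) to 1.0 (fully open).
Only numpy, scipy, OpenCV 4.12 (cv2) and the standard library are available. Lean on these libraries where they do the work, as an engineer would, in place of code of your own. Each camera call takes 0.05 s, during which the arm holds its last target.

## Working session

There is one attempt and no reset: what is moved stays moved. The work goes in short steps, Python scripts to look and compute and a shell command to move; the robot and the scene stay as the last step left them, time stands still between calls to the robot, and variables do not carry over. Pictures are saved under pics/ and viewed, and the job is handed in when it is done.

```bash
mkdir -p pics; ls; python3 - <<'E'
from rig import sensors, imaging
import cv2,numpy as np
s=sensors.sense();print(s)
for n in ["scene","top"]:
    p,d=imaging.capture(n);cv2.imwrite(f"pics/{n}0.png",p[:,:,::-1]);np.save(f"pics/{n}0.npy",d)
    c=imaging.camera_params(n);np.savez(f"pics/{n}c.npz",**{k:np.array(v) for k,v in c.items()});print(c)
E
```

```text
pics
{'time_s': 0.0, 'joints': array([-1.36941115e+00,  3.13482000e-01,  1.49842159e+00, -2.38702916e-05,
        1.33095910e+00, -2.23368463e-01]), 'dq': array([-0.00037572, -0.00097487, -0.00017016, -0.00020423,  0.00252052,
       -0.00024085]), 'tau': array([ 1.85605390e-04, -4.12263465e+01, -2.59744066e+01, -1.75992504e-04,
        4.13195041e-03, -5.59786798e-06]), 'eef_pos': array([ 216.29090663, -478.06819218,  199.5245467 ]), 'ee_rot': array([-6.35105830e-04,  9.77531884e-01,  2.10786650e-01, -4.61128256e-06]), 'force': array([ 0.27026621, -0.67380325, -0.19241976]), 'wrist_torque': array([ 0.00020305, -0.00782791,  0.06397653]), 'grip_width': 0.9980303413580144}
{'intrinsics': array([[400.02986322,   0.        , 315.15944513],
       [  0.        , 400.02986322, 197.61564956],
       [  0.        ,   0.        ,   1.        ]]), 'R': array([[-2.90823649e-01,  9.56776449e-01, -6.57797681e-04],
       [ 6.05051985e-01,  1.83380117e-01, -7.74779858e-01],
       [-7.41170494e-01, -2.25722307e-01, -6.32230764e-01]]), 't': array([ 117.10794243, -291.70112822, 1281.96439832])}
{'intrinsics': array([[492.59061602,   0.        , 320.97844157],
       [  0.        , 492.59061602, 206.60713497],
       [  0.        ,   0.        ,   1.        ]]), 'R': array([[ 0.00644637, -0.99996316, -0.00566683],
       [-0.98930123, -0.00555149, -0.14578152],
       [ 0.14574469,  0.00654596, -0.98930058]]), 't': array([ 59.09496341, 545.95426411, 942.77639235])}
```

View pics/scene0.png

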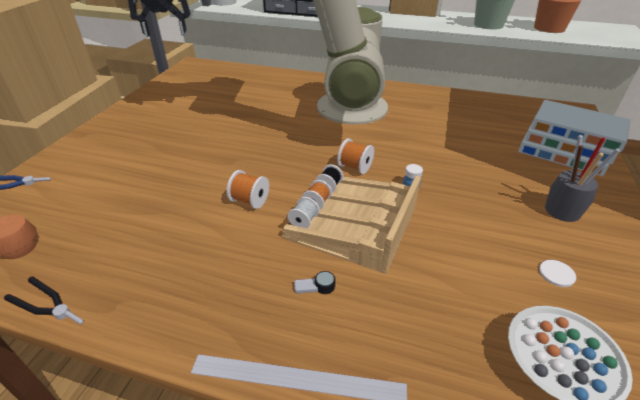

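View pics/top0.png

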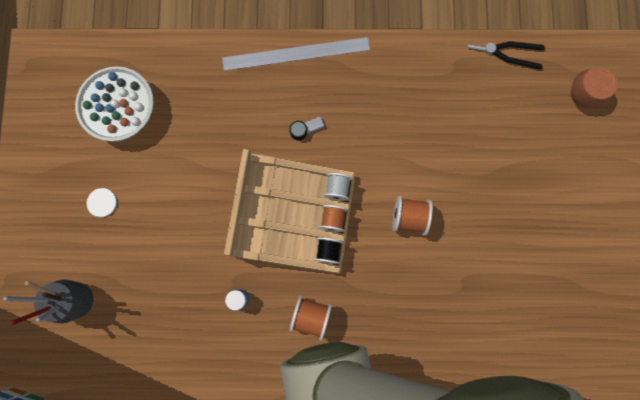

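```bash
cat > h.py <<'E'
import numpy as np
def load(n): return np.load(f"pics/{n}c.npz")
def unproj(n,u,v,d):
    c=load(n);K=c["intrinsics"];R=c["R"];t=c["t"]
    X=np.array([(u-K[0,2])/K[0,0]*d,(v-K[1,2])/K[1,1]*d,d]);return R.T@(X-t)
def proj(n,X):
    c=load(n);K=c["intrinsics"];X=c["R"]@np.array(X)+c["t"];x=K@X;return x[:2]/x[2]
E
python3 - <<'E'
import cv2
p=cv2.imread("pics/top0.png")[140:285,215:445];cv2.imwrite("pics/crop1.png",cv2.resize(p,None,fx=3.4,fy=3.4,interpolation=cv2.INTER_CUBIC))
E
```

```text
(no output)
```

View pics/crop1.png

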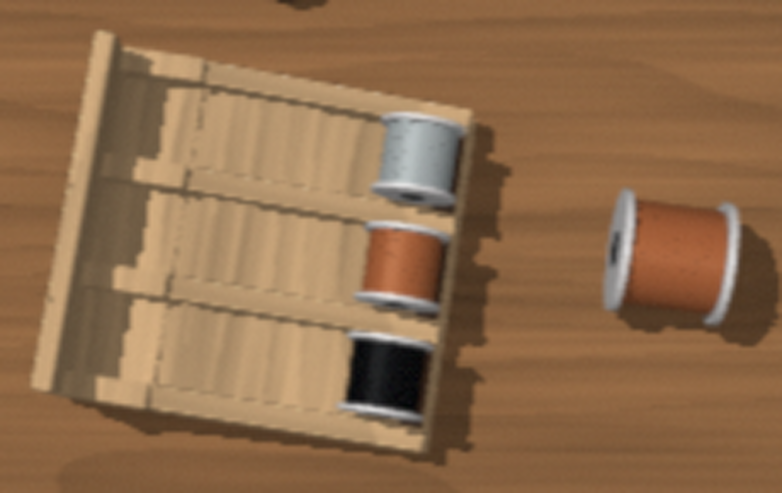

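```bash
python3 - <<'E'
from h import *
from scipy.optimize import least_squares
P=np.array([(112,-103,90),(112,103,90),(100,-103,90),(100,103,90),(-112,-103,28.6),(-112,103,28.6)],float)
I=np.array([(95,33),(33,388),(116,40),(53,391),(472,110),(425,450)])/3.4+[215,140]
def W(p,X):
    c,s=np.cos(p[2]),np.sin(p[2]);X=np.asarray(X,float);return np.array([p[0]+c*X[0]-s*X[1],p[1]+s*X[0]+c*X[1],X[2]])
f=lambda p:np.concatenate([proj("top",W(p,X))-i for X,i in zip(P,I)])
r=least_squares(f,[450,0,1.4]);print(r.x,f(r.x).reshape(-1,2).round(1))
np.save("pics/rack.npy",r.x)
import cv2
for n in["top","scene"]:
    im=cv2.imread(f"pics/{n}0.png")
    for X in list(P)+[(-80,0,49),(-80,-64,49),(-80,64,49),(75,0,67),(55,-25,45),(55,25,45),(-94,-25,28),(-94,25,28)]:
        u=proj(n,W(r.x,X));cv2.circle(im,tuple(np.round(u*16).astype(int).tolist()),24,(0,0,255),-1,shift=4)
    y,x=(140,215) if n=="top" else (140,210)
    cv2.imwrite(f"pics/ov_{n}.png",cv2.resize(im[y:y+145,x:x+230],None,fx=3.4,fy=3.4))
for n,b in [("top",(330,216)),("top",(338,186)),("top",(328,250)),("top",(290,215)),("top",(235,200)),("scene",(318,190))]:
    d=np.load(f"pics/{n}0.npy");print(n,b,unproj(n,*b,d[b[1],b[0]]).round(1))
for n in [(-80,0,49),(75,0,67),(0,0,0)]: print(n,W(r.x,n))
E
```

```text
[532.17389462 117.88953718   1.43107969] [[-0.6 -0.8]
 [-1.   0.9]
 [-0.7 -1.9]
 [-0.5  1. ]
 [ 1.6 -0.1]
 [ 1.3  0.7]]
top (330, 216) [522.9  44.7  70.7]
top (338, 186) [582.1  29.3  69.1]
top (328, 250) [457.5  48.3  71. ]
top (290, 215) [528.4 124.   39.7]
top (235, 200) [550.1 225.5  89.6]
scene (318, 190) [529.6  44.8  68.2]
(-80, 0, 49) [521.03289303  38.66909737  49.        ]
(75, 0, 67) [542.6185836 192.1586995  67.       ]
(0, 0, 0) [532.17389462 117.88953718   0.        ]
```

```bash
python3 -c "
import cv2,numpy as np
a=cv2.imread('pics/ov_top.png');b=cv2.imread('pics/ov_scene.png');cv2.imwrite('pics/ov.png',cv2.resize(np.vstack([a,b]),None,fx=.6,fy=.6))"
```

```text
(no output)
```

View pics/ov_scene.png

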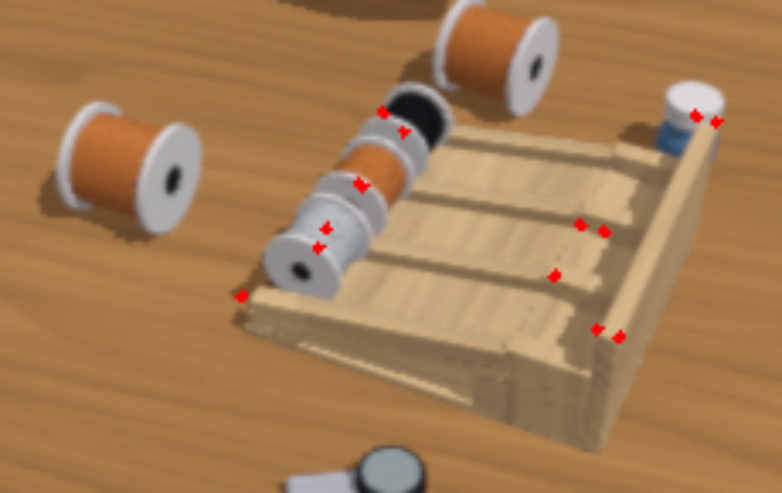

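View pics/ov_top.png

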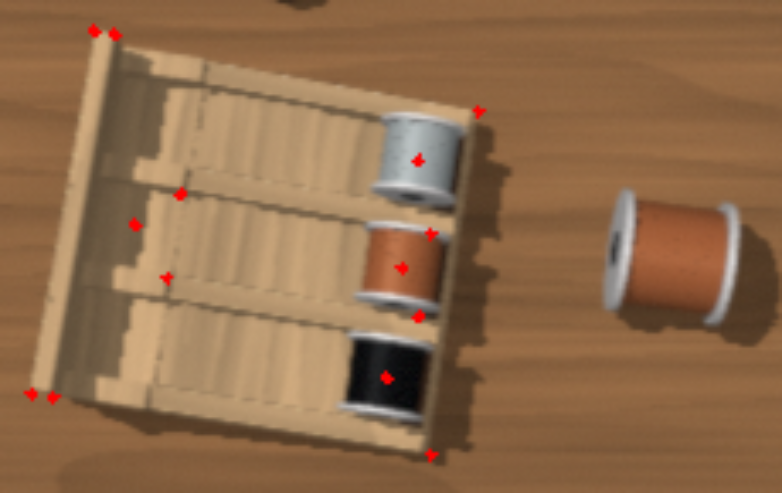

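```bash
python3 - <<'E'
from h import *
import cv2
from scipy.optimize import least_squares
r=np.load("pics/rack.npy");th=r[2];ax=np.array([np.cos(th),np.sin(th)]);ay=np.array([-ax[1],ax[0]])
for n,(u0,u1,v0,v1) in dict(top=(318,350,200,236),scene=(300,340,170,210)).items():
    im=cv2.imread(f"pics/{n}0.png");d=np.load(f"pics/{n}0.npy");hsv=cv2.cvtColor(im,cv2.COLOR_BGR2HSV)
    b,g,rr=[im[...,i].astype(int) for i in range(3)]
    A=[]
    for v in range(v0,v1):
        for u in range(u0,u1):
            if hsv[v,u,1]>150 and hsv[v,u,0]<13 and d[v,u]>0:
                X=unproj(n,u,v,d[v,u])
                if X[2]>50:A.append(X)
    A=np.array(A);D=A[:,:2]-r[:2];x=D@ax;y=D@ay;z=A[:,2]
    print(n,len(A),"y",y.min(),y.max(),"x",x.min(),x.max(),"z",z.min(),z.max())
    s=least_squares(lambda p:np.hypot(x-p[0],z-p[1])-21,[-80,49],loss='soft_l1');print(s.x,np.abs(s.fun).mean())
    # board front/top points
    B=[]
    for v in range(130,300):
        for u in range(210,440):
            if d[v,u]>0:
                X=unproj(n,u,v,d[v,u])
                if 84<X[2]<96: B.append(X)
    B=np.array(B);D=B[:,:2]-r[:2];print("board x",np.percentile(D@ax,[2,25,50,75,98]).round(1),"y",np.percentile(D@ay,[1,99]).round(1),np.median(B[:,2]))
    print("yaw corr",np.polyfit(D@ay,D@ax,1))
E
```

```text
top 328 y -17.019213251214914 15.680845819382114 x -99.26340386478218 -59.84883731612301 z 50.291492517796726 75.45518666611281
[-78.63725527  49.08098719] 1.0969338686799786
board x [101.1 103.8 106.8 110.1 113.4] y [-101.8   99.1] 89.73497896708423
yaw corr [7.05374165e-03 1.06942214e+02]
scene 35 y -15.117660652634392 14.933183754570264 x -94.2050979432007 -56.243449150793204 z 50.56337185917614 71.41981518646645
[-78.153202    49.04656307] 0.5177365825657849
board x [102.4 105.6 108.8 111.9 114.6] y [-106.    93.7] 89.96816965696739
yaw corr [9.77355522e-03 1.08887350e+02]
```

Candidates for the copper spool are top (333,218) in the middle lane, and two larger ones on the bench at top (413,216) and (311,318). The clay pot at (594,90) is not a spool. The smallest is the one in the rack: the crop shows orange wire between the silver and black spools, and the fit gives its axis at z = 49 as specified. First I turn the tool and close the fingers.

```bash
python3 -m creep '[{"grip":0,"linear":[0,0,0],"rot":[0,0,0.1144]},{"grip":0,"linear":[0,0,0],"rot":[0,0,0.1144]},{"grip":0,"linear":[0,0,0],"rot":[0,0,0.1144]},{"grip":0,"linear":[0,0,0],"rot":[0,0,0.1144]},{"grip":0,"linear":[0,0,0],"rot":[0,0,0.1144]}]' 20
cat > go.py <<'E'
import numpy as np
from rig import sensors
from scipy.spatial.transform import Rotation as Ro
O=np.array([533.3,119.0,0]);psi=1.424
Rr=Ro.from_euler('z',psi).as_matrix()
def rep(target=None):
    s=sensors.sense();q=s["ee_rot"];R=Ro.from_quat([q[1],q[2],q[3],q[0]]).as_matrix()
    print("t",round(s["time_s"],2),"tcp",s["eef_pos"].round(1),"rack",(Rr.T@(s["eef_pos"]-O)).round(1),"F rack",(Rr.T@s["force"]).round(1),"grip",round(s["grip_width"],3),"j",s["joints"].round(2))
    print("toolaxes in rack\n",(Rr.T@R).round(3))
    if target is not None: print("shift",(R.T@(O+Rr@np.array(target)-s["eef_pos"])).round(1))
E
python3 -c "
from go import *
rep([-135,-1,160])"
```

```text
time_s: 0.52
eef_pos: [216.3, -478.2, 199.8]
ee_rot: [-0.0, 0.997, -0.076, -0.0]
force: [0.2, -0.3, 0.8]
grip_width: 0.304
t 0.52 tcp [ 216.3 -478.2  199.8] rack [-637.1  226.2  199.8] F rack [-0.3 -0.3  0.8] grip 0.304 j [-1.37  0.31  1.5   0.    1.33  0.35]
toolaxes in rack
 [[-0.006 -1.     0.001]
 [-1.     0.006  0.   ]
 [-0.    -0.001 -1.   ]]
shift [ 224.2 -503.4   40.1]
```

```bash
python3 -m creep '[{"grip":0,"linear":[16,-36,2],"rot":[0,0,0]},{"grip":0,"linear":[16,-36,2],"rot":[0,0,0]},{"grip":0,"linear":[16,-36,2],"rot":[0,0,0]},{"grip":0,"linear":[16,-36,2],"rot":[0,0,0]},{"grip":0,"linear":[16,-36,2],"rot":[0,0,0]},{"grip":0,"linear":[16,-36,2],"rot":[0,0,0]},{"grip":0,"linear":[16,-36,2],"rot":[0,0,0]},{"grip":0,"linear":[16,-36,2],"rot":[0,0,0]},{"grip":0,"linear":[16,-36,2],"rot":[0,0,0]},{"grip":0,"linear":[16,-36,2],"rot":[0,0,0]},{"grip":0,"linear":[16,-36,2],"rot":[0,0,0]},{"grip":0,"linear":[16,-36,2],"rot":[0,0,0]}]' 20
python3 -c "
from go import *
rep([-140,-1,42])"
```

```text
time_s: 1.52
eef_pos: [470.2, -77.2, 175.9]
ee_rot: [-0.0, 0.997, -0.074, -0.0]
force: [0.1, -0.9, 0.3]
grip_width: 0.0
t 1.52 tcp [470.2 -77.2 175.9] rack [-203.3   33.7  175.9] F rack [-0.9 -0.2  0.3] grip 0.0 j [-0.41  0.23  1.68 -0.    1.24  1.31]
toolaxes in rack
 [[-0. -1.  0.]
 [-1.  0.  0.]
 [-0. -0. -1.]]
shift [ 34.7 -63.3 133.9]
```

```bash
python3 -m creep '[{"grip":0,"linear":[12,-21,5],"rot":[0,0,0]},{"grip":0,"linear":[12,-21,10],"rot":[0,0,0]},{"grip":0,"linear":[10.7,-21.3,20],"rot":[0,0,0]},{"grip":0,"linear":[0,0,25],"rot":[0,0,0]},{"grip":0,"linear":[0,0,15],"rot":[0,0,0]},{"grip":0,"linear":[0,0,0],"rot":[0,0,0]}]' 20
python3 - <<'E'
from go import *
rep([-135,-1,42])
from rig import imaging
import cv2
p,d=imaging.capture("top");cv2.imwrite("pics/t2.png",cv2.resize(p[140:285,215:445,::-1],None,fx=3.4,fy=3.4))
p,d=imaging.capture("scene");cv2.imwrite("pics/s2.png",cv2.resize(p[80:280,180:460,::-1],None,fx=2.8,fy=2.8))
E
```

```text
time_s: 2.02
eef_pos: [511.4, -20.8, 97.9]
ee_rot: [-0.001, 0.997, -0.073, -0.003]
force: [-0.1, -0.3, -0.2]
grip_width: -0.001
t 2.02 tcp [511.4 -20.8  97.9] rack [-141.5    1.2   97.9] F rack [-0.3  0.1 -0.2] grip -0.001 j [-0.27  0.39  1.67 -0.    1.08  1.45]
toolaxes in rack
 [[ 0.    -1.     0.001]
 [-1.    -0.     0.006]
 [-0.006 -0.001 -1.   ]]
shift [ 2.6 -6.4 55.9]
```

View pics/t2.png

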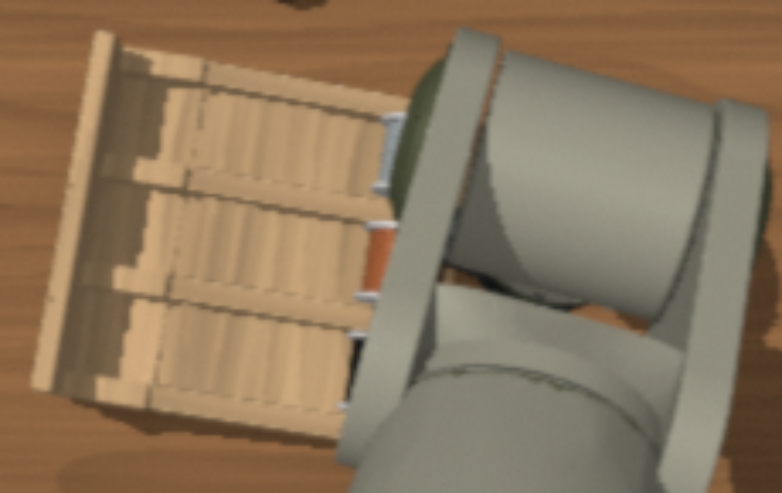

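View pics/s2.png

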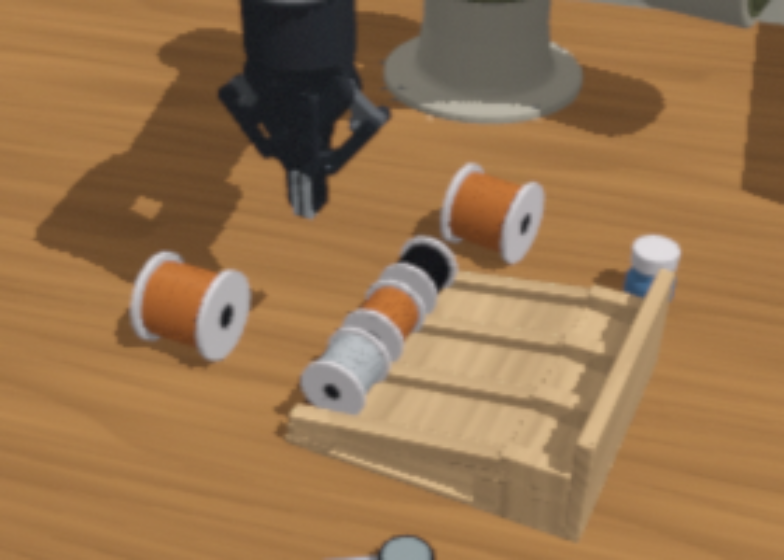

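```bash
python3 -m creep '[{"grip":0,"linear":[1.3,-3,20],"rot":[0,0,0]},{"grip":0,"linear":[1.3,-3.4,20],"rot":[0,0,0]},{"grip":0,"linear":[0,-3,12],"rot":[0,0,0]},{"grip":0,"linear":[0,-2,5],"rot":[0,0,0]},{"grip":0,"linear":[0,0,0],"rot":[0,0,0]},{"grip":0,"linear":[0,0,0],"rot":[0,0,0]}]' 20
python3 - <<'E'
from go import *
rep([-116,-1,40])
from rig import imaging
import cv2
p,d=imaging.capture("wrist");cv2.imwrite("pics/w3.png",p[:,:,::-1])
p,d=imaging.capture("scene");cv2.imwrite("pics/s3.png",cv2.resize(p[120:240,220:400,::-1],None,fx=4.4,fy=4.4))
E
```

```text
time_s: 2.62
eef_pos: [518.2, -11.1, 45.3]
ee_rot: [0.0, 0.997, -0.074, 0.001]
force: [-0.0, -0.7, -0.1]
grip_width: -0.0
t 2.62 tcp [518.2 -11.1  45.3] rack [-130.9   -4.1   45.3] F rack [-0.7 -0.1 -0.1] grip -0.0 j [-0.25  0.48  1.7  -0.    0.96  1.47]
toolaxes in rack
 [[-0.    -1.    -0.   ]
 [-1.     0.    -0.002]
 [ 0.002  0.    -1.   ]]
shift [ -3.1 -14.9   5.3]
```

View pics/w3.png

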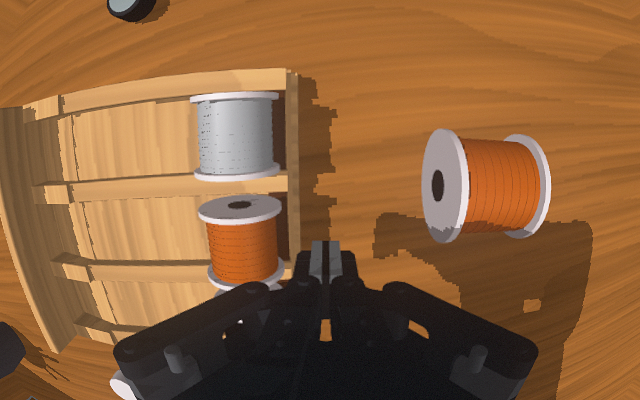

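View pics/s3.png

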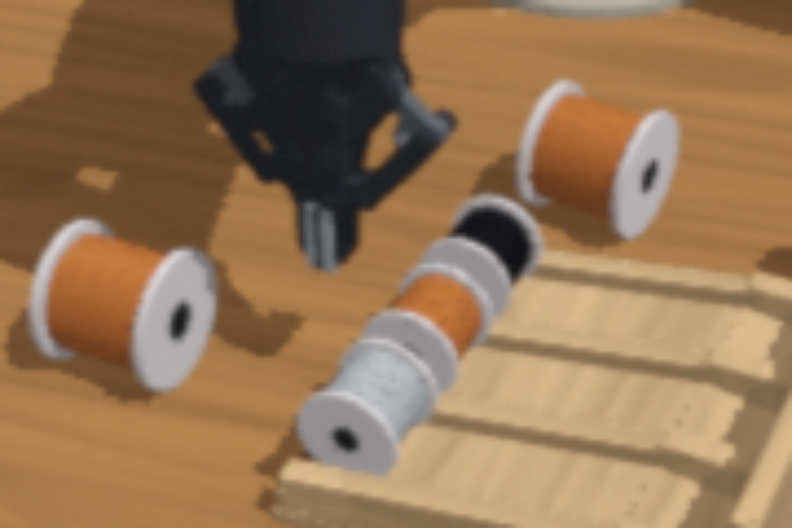

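The wrist view shows the shut fingers at (325,255), downhill of the copper spool at (243,245) and clear of the lip. The lateral error is about 3 mm, so I correct that, lower slightly and approach.

```bash
python3 -m creep '[{"grip":0,"linear":[-1.5,-3,3],"rot":[0,0,0]},{"grip":0,"linear":[-1.5,-4,2],"rot":[0,0,0]},{"grip":0,"linear":[0,-4,0],"rot":[0,0,0]},{"grip":0,"linear":[0,-4,0],"rot":[0,0,0]},{"grip":0,"linear":[0,-3,-0.4],"rot":[0,0,0]},{"grip":0,"linear":[0,-3,-0.4],"rot":[0,0,0]},{"grip":0,"linear":[0,-4,-0.6],"rot":[0,0,0]},{"grip":0,"linear":[0,-4,-0.6],"rot":[0,0,0]}]' 20
python3 - <<'E'
from go import *
rep([20,-1,60])
from rig import imaging
import cv2
p,d=imaging.capture("wrist");cv2.imwrite("pics/w4.png",p[:,:,::-1])
E
```

```text
time_s: 3.38
eef_pos: [518.9, 18.7, 41.2]
ee_rot: [-0.0, 0.997, -0.074, 0.0]
force: [-0.0, -1.1, -0.2]
grip_width: -0.001
t 3.38 tcp [518.9  18.7  41.2] rack [-101.3   -0.4   41.2] F rack [-1.1 -0.1 -0.2] grip -0.001 j [-0.19  0.48  1.7   0.    0.95  1.53]
toolaxes in rack
 [[-0. -1.  0.]
 [-1.  0. -0.]
 [ 0. -0. -1.]]
shift [   0.5 -121.3  -18.8]
```

View pics/w4.png

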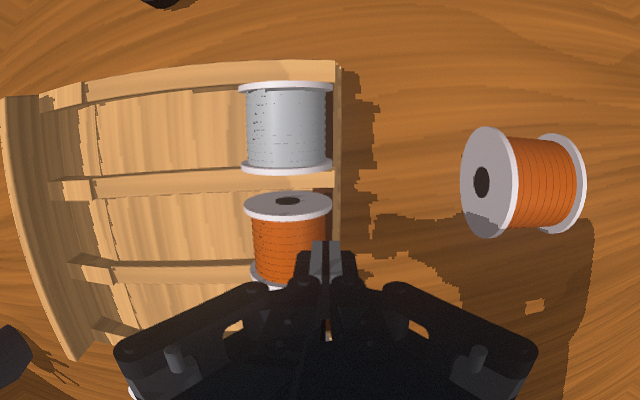

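The spool hasn't moved yet and the finger face is almost on the wire. I push slowly along the slope.

```bash
python3 -m creep '[{"grip":0,"linear":[0,-3,-0.2],"rot":[0,0,0]},{"grip":0,"linear":[0,-3,-0.4],"rot":[0,0,0]},{"grip":0,"linear":[0,-3,-0.5],"rot":[0,0,0]},{"grip":0,"linear":[0,-4,-0.6],"rot":[0,0,0]},{"grip":0,"linear":[0,-4,-0.6],"rot":[0,0,0]},{"grip":0,"linear":[0,-4,-0.6],"rot":[0,0,0]},{"grip":0,"linear":[0,-4,-0.6],"rot":[0,0,0]},{"grip":0,"linear":[0,-4,-0.6],"rot":[0,0,0]}]' 20
python3 - <<'E'
from go import *
rep([20,-1,60])
from rig import imaging
import cv2
p,d=imaging.capture("wrist");cv2.imwrite("pics/w5.png",p[:,:,::-1])
p,d=imaging.capture("scene");cv2.imwrite("pics/s5.png",cv2.resize(p[120:240,260:440,::-1],None,fx=4.4,fy=4.4))
E
```

```text
time_s: 4.1
eef_pos: [523.1, 47.5, 45.3]
ee_rot: [0.0, 0.997, -0.073, 0.0]
force: [0.7, 0.1, -0.4]
grip_width: 0.003
t 4.1 tcp [523.1  47.5  45.3] rack [-72.2  -0.4  45.3] F rack [ 0.2 -0.6 -0.4] grip 0.003 j [-0.13  0.49  1.68 -0.    0.97  1.59]
toolaxes in rack
 [[-0. -1. -0.]
 [-1.  0. -0.]
 [ 0.  0. -1.]]
shift [  0.6 -92.2 -14.7]
```

View pics/w5.png

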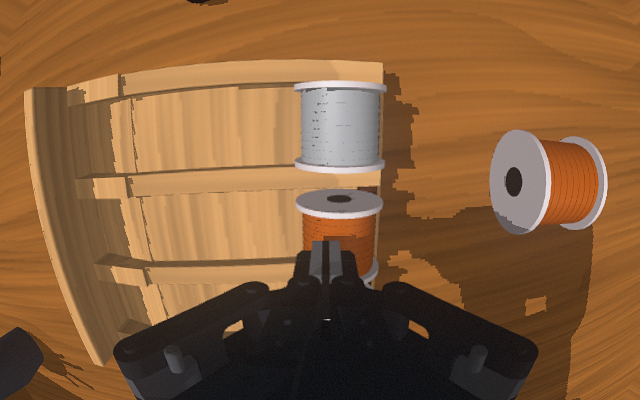

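View pics/s5.png

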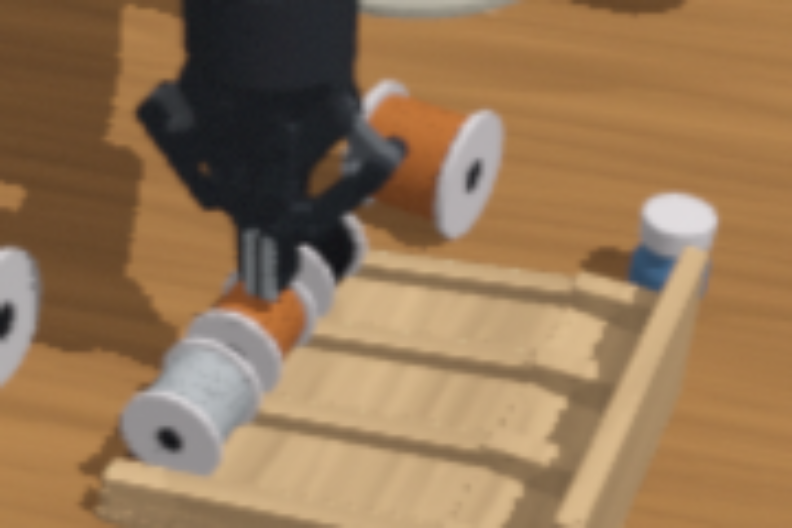

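The fingers look to be over the spool with no contact force, which disagrees with the reported TCP height. I check with depth before moving further.

```bash
python3 - <<'E'
from go import *
from h import *
from rig import imaging,sensors
s=sensors.sense()
print("scene proj of TCP",proj("scene",s["eef_pos"]),"top",proj("top",s["eef_pos"]))
p,d=imaging.capture("scene")
import cv2
print("scene cam depth of TCP",(load("scene")["R"]@s["eef_pos"]+load("scene")["t"])[2])
for v in range(170,200,3):
    print(v,[(u,(Rr.T@(unproj("scene",u,v,d[v,u])-O)).round(0).astype(int).tolist()) for u in (316,319,322,325)])
c=imaging.camera_params("wrist");pw,dw=imaging.capture("wrist")
print(c["intrinsics"],c["R"].round(3),c["t"], "campos",-c["R"].T@c["t"])
X=c["R"]@s["eef_pos"]+c["t"];th=np.arctan2(np.hypot(X[0],X[1]),X[2]);ph=np.arctan2(X[1],X[0]);K=c["intrinsics"]
print("wrist px of TCP",K[0,2]+K[0,0]*th*np.cos(ph),K[1,2]+K[0,0]*th*np.sin(ph), "depth",X[2])
for u,v in [(318,243),(332,243),(340,198),(340,215),(310,225)]:
    r=np.hypot(u-K[0,2],v-K[1,2]);t=r/K[0,0];a=np.arctan2(v-K[1,2],u-K[0,2]);z=dw[v,u]
    P=np.array([z*np.tan(t)*np.cos(a),z*np.tan(t)*np.sin(a),z]);print((u,v),z,(Rr.T@(c["R"].T@(P-c["t"])-O)).round(1))
E
```

```text
scene proj of TCP [320.0768995  196.90081621] top [328.34935132 217.49816336]
scene cam depth of TCP 854.8473316403793
170 [(316, [-76, -12, 122]), (319, [-73, -5, 119]), (322, [-63, -11, 125]), (325, [-57, -12, 128])]
173 [(316, [-76, -12, 115]), (319, [-70, -10, 115]), (322, [-62, -14, 120]), (325, [-58, -9, 118])]
176 [(316, [-77, -11, 106]), (319, [-70, -11, 108]), (322, [-65, -8, 108]), (325, [-58, -9, 110])]
179 [(316, [-77, -11, 99]), (319, [-70, -11, 101]), (322, [-65, -7, 100]), (325, [-58, -8, 102])]
182 [(316, [-77, -11, 91]), (319, [-70, -11, 93]), (322, [-65, -7, 92]), (325, [-58, -8, 94])]
185 [(316, [-76, -12, 84]), (319, [-70, -11, 86]), (322, [-65, -7, 84]), (325, [-60, -4, 83])]
188 [(316, [-79, -5, 70]), (319, [-74, -3, 70]), (322, [-70, 4, 67]), (325, [-65, 9, 65])]
191 [(316, [-76, -12, 68]), (319, [-70, -10, 69]), (322, [-67, -2, 64]), (325, [-63, 3, 62])]
194 [(316, [-71, -24, 71]), (319, [-66, -20, 70]), (322, [-64, -8, 62]), (325, [-60, -3, 59])]
197 [(316, [-71, -23, 62]), (319, [-64, -23, 64]), (322, [-62, -13, 58]), (325, [-58, -7, 55])]
[[309.70691629   0.         325.283981  ]
 [  0.         309.70691629 200.83004881]
 [  0.           0.           1.        ]] [[-0.146 -0.989  0.   ]
 [-0.949  0.14   0.283]
 [-0.28   0.041 -0.959]] [122.93203692 495.26791104 375.42320647] campos [592.91928569  36.63918314 220.11239011]
wrist px of TCP 324.1747289398384 230.99987698423124 depth 187.66366393463062
(318, 243) 147.68773 [-69.3  -9.9  84.2]
(332, 243) 147.33246 [-76.  -10.   84.5]
(340, 198) 177.50648 [-81.2 -22.4  49.4]
(340, 215) 153.07948 [-80.  -21.   75.3]
(310, 225) 167.63084 [-64.5 -11.1  63. ]
```

```bash
python3 - <<'E'
from go import *
from h import *
from rig import imaging,sensors
s=sensors.sense();T=Rr.T@(s["eef_pos"]-O)
p,d=imaging.capture("scene");c=load("scene");K=c["intrinsics"]
v,u=np.mgrid[60:215,250:400];z=d[60:215,250:400]
P=np.stack([(u-K[0,2])/K[0,0]*z,(v-K[1,2])/K[1,1]*z,z],-1)[z>0].reshape(-1,3)
W=((P-c["t"])@c["R"]-O)@Rr-T
def show(W,name):
    print(name)
    for a in range(-75,76,10):
        m=(abs(W[:,0]-a)<5)&(abs(W[:,1])<50)&(W[:,2]>32)&(W[:,2]<200)
        if m.sum()>3: print(a,m.sum(),"z pct",np.percentile(W[m,2],[0,2,10,50]).round(0),"y",np.percentile(W[m,1],[5,95]).round(0))
show(W,"scene")
c=imaging.camera_params("wrist");pw,dw=imaging.capture("wrist");K=c["intrinsics"]
v,u=np.mgrid[0:400,0:640];z=dw;du=u-K[0,2];dv=v-K[1,2];r=np.hypot(du,dv)+1e-9;t=np.tan(r/K[0,0])*z/r
P=np.stack([t*du,t*dv,z],-1)[z>0]
W=((P-c["t"])@c["R"]-O)@Rr-T
show(W,"wrist")
m=(abs(W[:,0])<12)&(abs(W[:,1])<14)&(W[:,2]>31)&(W[:,2]<60);print(np.histogram(W[m,2],bins=np.arange(31,61,1)))
E
```

```text
scene
-55 49 z pct [103. 106. 109. 122.] y [-13.   8.]
-45 93 z pct [ 94.  96. 103. 118.] y [-13.  -2.]
-35 144 z pct [ 81.  84.  90. 105.] y [-13.   8.]
-25 147 z pct [ 76.  78.  84. 134.] y [-30.  -4.]
-15 196 z pct [ 38.  46.  73. 134.] y [-36.  -6.]
-5 321 z pct [ 33.  39.  60. 115.] y [-37.  -3.]
5 280 z pct [ 34.  37.  49. 130.] y [-38.  -7.]
15 378 z pct [ 39.  45.  64. 127.] y [-35.   3.]
25 266 z pct [ 78.  81.  87. 160.] y [-31.  -6.]
35 356 z pct [ 80.  86.  99. 165.] y [-21.   6.]
45 121 z pct [ 92.  97. 102. 123.] y [-12.   4.]
55 74 z pct [104. 107. 112. 124.] y [-13.   9.]
65 24 z pct [117. 117. 118. 122.] y [-12.  10.]
wrist
-65 77 z pct [115. 116. 117. 120.] y [-11. -10.]
-55 1870 z pct [102. 107. 112. 123.] y [-12.  -1.]
-45 3378 z pct [ 90.  96. 103. 118.] y [-11.  -2.]
-35 3676 z pct [ 78.  84.  89. 103.] y [-11.   9.]
-25 2798 z pct [74. 79. 85. 93.] y [-11.   6.]
-15 4080 z pct [ 39.  50.  80. 119.] y [-19.  -6.]
-5 5281 z pct [ 36.  43.  63. 111.] y [-18.   1.]
5 5469 z pct [ 36.  43.  63. 111.] y [-18.  -1.]
15 3685 z pct [ 39.  53.  80. 119.] y [-19.  -6.]
25 2978 z pct [75. 80. 85. 93.] y [-11.   8.]
35 3792 z pct [ 79.  85.  90. 105.] y [-11.   9.]
45 3238 z pct [ 92.  97. 104. 119.] y [-11.  -3.]
55 1646 z pct [104. 108. 113. 123.] y [-12.   0.]
65 32 z pct [117. 117. 118. 120.] y [-11. -10.]
(array([ 0,  0,  0,  0,  2, 15, 15, 19, 51, 55, 45, 36, 34, 44, 56, 54, 49,
       65, 38, 48, 40, 48, 63, 65, 51, 51, 56, 80, 68]), array([31, 32, 33, 34, 35, 36, 37, 38, 39, 40, 41, 42, 43, 44, 45, 46, 47,
       48, 49, 50, 51, 52, 53, 54, 55, 56, 57, 58, 59, 60]))
```

Both cameras put the real fingertips about 36 mm above the reported TCP, with the whole gripper shifted along the tool axis. That is why the hand passed over the spool without touching it. I back out at this height, go down 40 mm and check the tip height by depth.

```bash
python3 -m creep '[{"grip":0,"linear":[0,20,0],"rot":[0,0,0]},{"grip":0,"linear":[0,25,0],"rot":[0,0,0]},{"grip":0,"linear":[0,12,0],"rot":[0,0,0]},{"grip":0,"linear":[0,0,0],"rot":[0,0,0]},{"grip":0,"linear":[0,0,12],"rot":[0,0,0]},{"grip":0,"linear":[0,0,15],"rot":[0,0,0]},{"grip":0,"linear":[0,0,10],"rot":[0,0,0]},{"grip":0,"linear":[0,0,3],"rot":[0,0,0]},{"grip":0,"linear":[0,0,0],"rot":[0,0,0]}]' 20
cat >> go.py <<'E'
from h import *
def tip(save=None):
    from rig import imaging
    import cv2
    s=sensors.sense();T=Rr.T@(s["eef_pos"]-O)
    p,d=imaging.capture("scene");c=load("scene");K=c["intrinsics"]
    v,u=np.mgrid[60:250,230:420];z=d[60:250,230:420]
    P=np.stack([(u-K[0,2])/K[0,0]*z,(v-K[1,2])/K[1,1]*z,z],-1);ok=z>0;P=P[ok]
    dark=(p[60:250,230:420].max(-1)<200)[ok]
    W=((P-c["t"])@c["R"]-O)@Rr-T
    m=(abs(W[:,0])<10)&(abs(W[:,1])<15)&(W[:,2]>20)&(W[:,2]<80)
    print("tip rel z hist",np.histogram(W[m,2],bins=np.arange(20,60,3)), "xrange",np.percentile(W[m,0],[2,98]),"y",np.percentile(W[m,1],[2,98]))
    if save:
        cv2.imwrite(f"pics/s{save}.png",cv2.resize(p[120:240,240:420,::-1],None,fx=4.4,fy=4.4))
        pw,_=imaging.capture("wrist");cv2.imwrite(f"pics/w{save}.png",pw[:,:,::-1])
E
python3 -c "
from go import *
rep([-116,-1,5]);tip(6)"
```

```text
time_s: 5.15
eef_pos: [514.3, -8.8, 4.6]
ee_rot: [-0.0, 0.997, -0.073, -0.001]
force: [-0.4, -0.4, -0.1]
grip_width: 0.0
t 5.15 tcp [514.3  -8.8   4.6] rack [-1.292e+02  1.000e-01  4.600e+00] F rack [-0.5  0.3 -0.1] grip 0.0 j [-0.25  0.54  1.74  0.    0.87  1.47]
toolaxes in rack
 [[-0.    -1.     0.   ]
 [-1.     0.     0.002]
 [-0.002 -0.    -1.   ]]
shift [  1.1 -13.2  -0.4]
tip rel z hist (array([ 0,  0,  0,  0,  4,  7, 10,  8, 11,  9, 10, 10,  9]), array([20, 23, 26, 29, 32, 35, 38, 41, 44, 47, 50, 53, 56, 59])) xrange [-9.62156949  9.85921737] y [-13.76585276  -5.38440981]
```

View pics/s6.png

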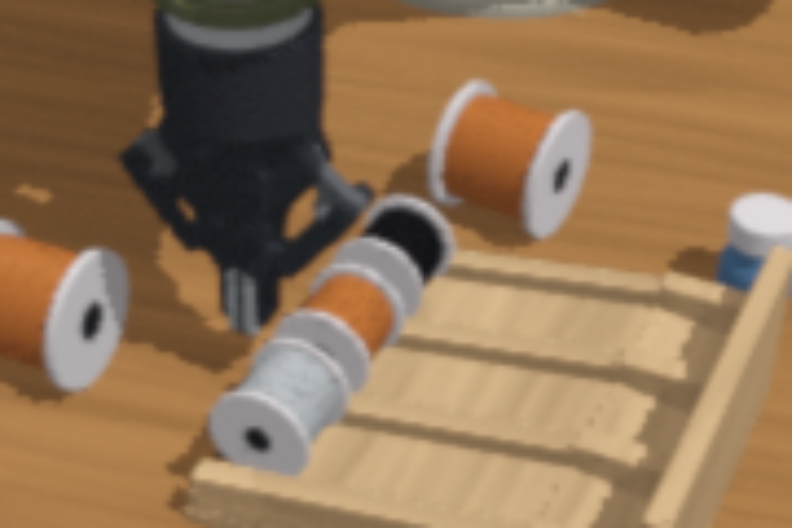

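View pics/w6.png

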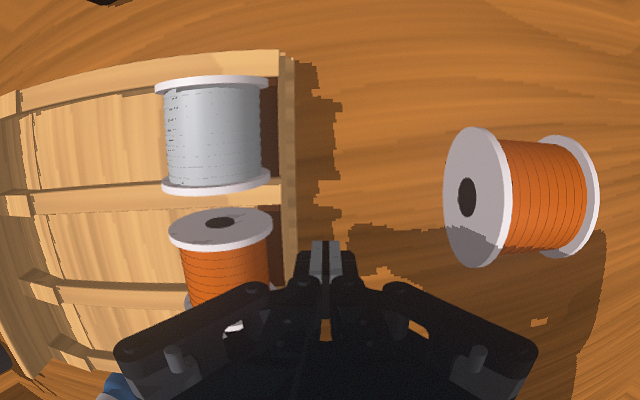

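The tip is now at about z = 39, downhill of the spool and clear of the lip (scene crop 245,330). Now the approach and a gentle push.

```bash
python3 -m creep '[{"grip":0,"linear":[0.5,-3,-0.2],"rot":[0,0,0]},{"grip":0,"linear":[0,-4,-0.2],"rot":[0,0,0]},{"grip":0,"linear":[0,-3,0],"rot":[0,0,0]},{"grip":0,"linear":[0,-2.5,0],"rot":[0,0,0]},{"grip":0,"linear":[0,-2.5,-0.4],"rot":[0,0,0]},{"grip":0,"linear":[0,-3,-0.4],"rot":[0,0,0]},{"grip":0,"linear":[0,-3,-0.5],"rot":[0,0,0]},{"grip":0,"linear":[0,-3,-0.5],"rot":[0,0,0]}]' 20
python3 -c "
from go import *
rep([-116,-1,5]);tip(7)"
```

```text
time_s: 5.92
eef_pos: [518.8, 14.6, 7.5]
ee_rot: [0.0, 0.997, -0.074, 0.0]
force: [-0.6, -0.9, 0.9]
grip_width: 0.003
t 5.92 tcp [518.8  14.6   7.5] rack [-105.4   -0.9    7.5] F rack [-0.9  0.4  0.9] grip 0.003 j [-0.2   0.54  1.73 -0.    0.88  1.52]
toolaxes in rack
 [[-0. -1. -0.]
 [-1.  0. -0.]
 [ 0.  0. -1.]]
shift [ 0.1 10.6  2.5]
tip rel z hist (array([ 0,  0,  0,  0,  1,  3,  6,  8,  5,  8, 11,  8,  7]), array([20, 23, 26, 29, 32, 35, 38, 41, 44, 47, 50, 53, 56, 59])) xrange [-9.84862964  8.93752917] y [-13.39966451  -4.5592452 ]
```

View pics/w7.png

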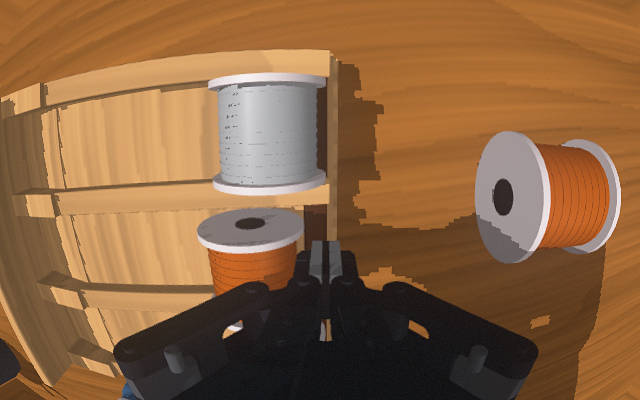

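Contact made: the copper spool has rolled slightly uphill, its right flange edge at (303,235) against silver's at (328,185). I continue along the slope.

```bash
python3 -m creep '[{"grip":0,"linear":[0,-4,-0.63],"rot":[0,0,0]},{"grip":0,"linear":[0,-5,-0.8],"rot":[0,0,0]},{"grip":0,"linear":[0,-5,-0.8],"rot":[0,0,0]},{"grip":0,"linear":[0,-5,-0.8],"rot":[0,0,0]},{"grip":0,"linear":[0,-5,-0.8],"rot":[0,0,0]},{"grip":0,"linear":[0,-5,-0.8],"rot":[0,0,0]},{"grip":0,"linear":[0,-5,-0.8],"rot":[0,0,0]},{"grip":0,"linear":[0,-5,-0.8],"rot":[0,0,0]},{"grip":0,"linear":[0,-5,-0.8],"rot":[0,0,0]},{"grip":0,"linear":[0,-5,-0.8],"rot":[0,0,0]},{"grip":0,"linear":[0,-5,-0.8],"rot":[0,0,0]},{"grip":0,"linear":[0,-5,-0.8],"rot":[0,0,0]}]' 20
python3 -c "
from go import *
rep([20,-1,27.3]);tip(8)"
```

```text
time_s: 7.02
eef_pos: [527.4, 73.2, 16.9]
ee_rot: [0.0, 0.997, -0.074, 0.0]
force: [0.1, -1.5, 1.3]
grip_width: -0.004
t 7.02 tcp [527.4  73.2  16.9] rack [-46.2  -0.9  16.9] F rack [-1.5 -0.3  1.3] grip -0.004 j [-0.08  0.55  1.68 -0.    0.92  1.64]
toolaxes in rack
 [[-0. -1. -0.]
 [-1.  0. -0.]
 [ 0.  0. -1.]]
shift [  0.1 -66.2 -10.4]
tip rel z hist (array([ 0,  0,  0,  0,  1,  6,  6, 13,  9, 11,  9,  7, 11]), array([20, 23, 26, 29, 32, 35, 38, 41, 44, 47, 50, 53, 56, 59])) xrange [-9.64917502  8.49700039] y [-12.69975913  -3.1279588 ]
```

View pics/w8.png

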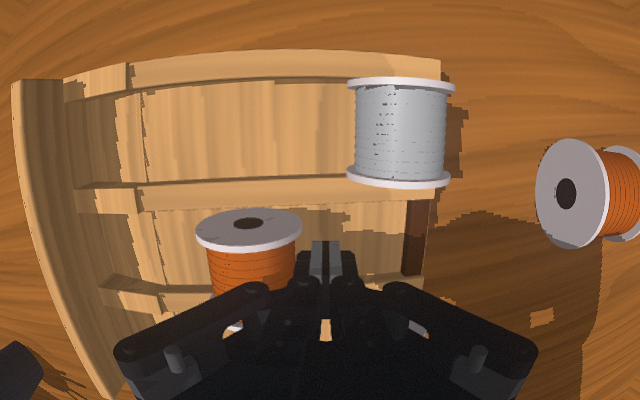

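View pics/s8.png

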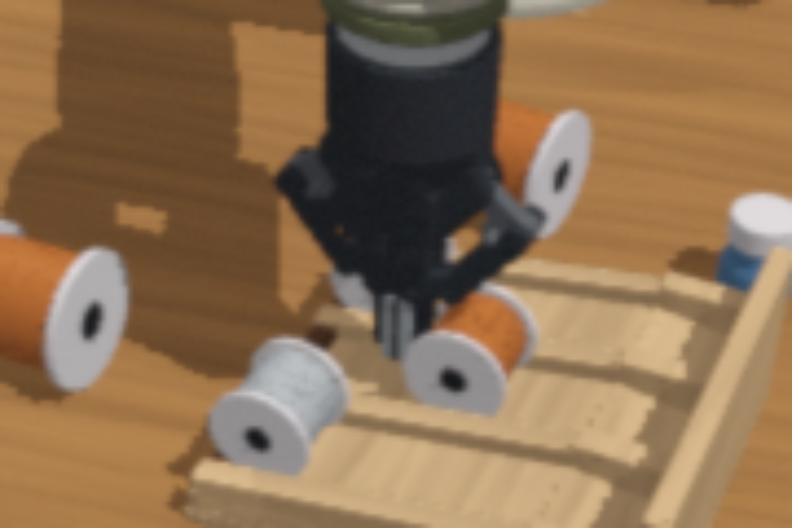

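```bash
python3 -m creep '[{"grip":0,"linear":[0,-5,-0.8],"rot":[0,0,0]},{"grip":0,"linear":[0,-5,-0.8],"rot":[0,0,0]},{"grip":0,"linear":[0,-5,-0.8],"rot":[0,0,0]},{"grip":0,"linear":[0,-5,-0.8],"rot":[0,0,0]},{"grip":0,"linear":[0,-5,-0.8],"rot":[0,0,0]},{"grip":0,"linear":[0,-5,-0.8],"rot":[0,0,0]},{"grip":0,"linear":[0,-5,-0.8],"rot":[0,0,0]},{"grip":0,"linear":[0,-5,-0.8],"rot":[0,0,0]},{"grip":0,"linear":[0,-5,-0.8],"rot":[0,0,0]},{"grip":0,"linear":[0,-4,-0.64],"rot":[0,0,0]},{"grip":0,"linear":[0,-4,-0.6],"rot":[0,0,0]}]' 20
python3 -c "
from go import *
rep([24,-1,27.3]);tip(9)"
```

```text
time_s: 8.03
eef_pos: [535.2, 125.6, 25.3]
ee_rot: [0.0, 0.997, -0.073, 0.0]
force: [-0.5, -1.3, 0.9]
grip_width: 0.003
t 8.03 tcp [535.2 125.6  25.3] rack [ 6.8 -0.9 25.3] F rack [-1.3  0.3  0.9] grip 0.003 j [ 0.02  0.56  1.62 -0.    0.96  1.74]
toolaxes in rack
 [[-0. -1. -0.]
 [-1.  0. -0.]
 [ 0.  0. -1.]]
shift [  0.1 -17.2  -2. ]
tip rel z hist (array([ 0,  0,  0,  0,  3,  7,  6,  9, 12, 14,  9, 12, 14]), array([20, 23, 26, 29, 32, 35, 38, 41, 44, 47, 50, 53, 56, 59])) xrange [-9.79113015  9.669969  ] y [-13.23705502   1.85680299]
```

View pics/w9.png

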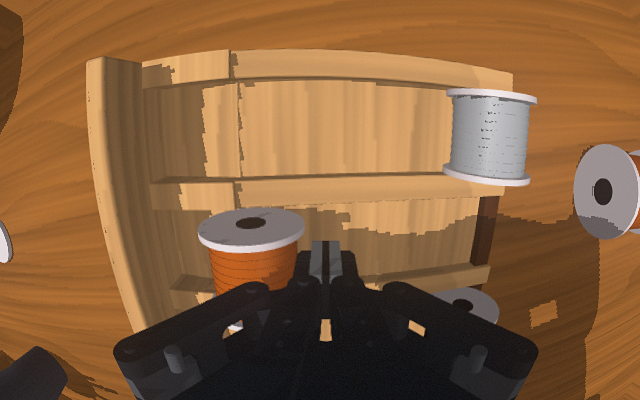

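View pics/s9.png

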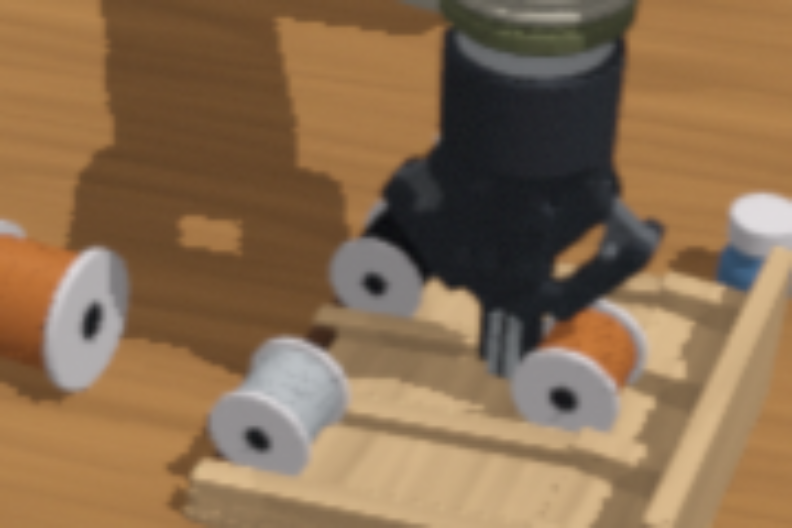

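```bash
python3 -m creep '[{"grip":0,"linear":[0,-3,-0.47],"rot":[0,0,0]},{"grip":0,"linear":[0,-3,-0.47],"rot":[0,0,0]},{"grip":0,"linear":[0,-3,-0.4],"rot":[0,0,0]},{"grip":0,"linear":[0,-2.5,-0.2],"rot":[0,0,0]},{"grip":0,"linear":[0,-2.5,0],"rot":[0,0,0]},{"grip":0,"linear":[0,-2,0],"rot":[0,0,0]},{"grip":0,"linear":[0,0,0],"rot":[0,0,0]},{"grip":0,"linear":[0,0,0],"rot":[0,0,0]}]' 20
python3 -c "
from go import *
rep([24,-1,27.3]);tip(10)"
```

```text
time_s: 8.8
eef_pos: [537.3, 141.1, 26.6]
ee_rot: [-0.0, 0.997, -0.073, -0.0]
force: [0.1, -0.0, -0.4]
grip_width: 0.003
t 8.8 tcp [537.3 141.1  26.6] rack [22.5 -0.8 26.6] F rack [ 0.  -0.1 -0.4] grip 0.003 j [0.05 0.57 1.6  0.   0.97 1.76]
toolaxes in rack
 [[-0. -1.  0.]
 [-1.  0.  0.]
 [-0. -0. -1.]]
shift [ 0.2 -1.5 -0.7]
tip rel z hist (array([ 0,  0,  0,  0,  4,  8, 13, 14,  9,  9, 10, 15,  8]), array([20, 23, 26, 29, 32, 35, 38, 41, 44, 47, 50, 53, 56, 59])) xrange [-9.55665253  9.36892504] y [-13.93083325  -1.43979973]
```

View pics/w10.png

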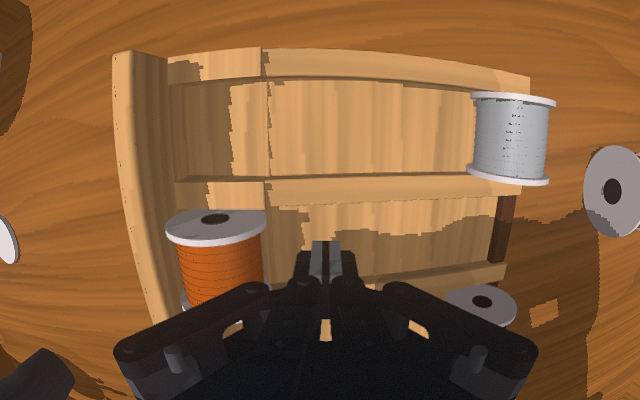

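The spool has rolled off the fingers to the stop board: flange spans (165–266), force is about 0. I draw the hand back and up.

```bash
python3 -m creep '[{"grip":0,"linear":[0,6,0],"rot":[0,0,0]},{"grip":0,"linear":[0,10,-2],"rot":[0,0,0]},{"grip":0,"linear":[0,10,-10],"rot":[0,0,0]},{"grip":0,"linear":[0,10,-25],"rot":[0,0,0]},{"grip":0,"linear":[0,5,-30],"rot":[0,0,0]},{"grip":0,"linear":[0,10,-35],"rot":[0,0,0]},{"grip":0,"linear":[0,20,-25],"rot":[0,0,0]},{"grip":0,"linear":[0,35,-10],"rot":[0,0,0]},{"grip":0,"linear":[0,35,0],"rot":[0,0,0]},{"grip":0,"linear":[0,35,0],"rot":[0,0,0]},{"grip":0,"linear":[0,35,0],"rot":[0,0,0]},{"grip":0,"linear":[0,20,0],"rot":[0,0,0]}]' 20
python3 -m creep '[{"grip":0,"linear":[0,0,0],"rot":[0,0,0]},{"grip":0,"linear":[0,0,0],"rot":[0,0,0]},{"grip":0,"linear":[0,0,0],"rot":[0,0,0]},{"grip":0,"linear":[0,0,0],"rot":[0,0,0]}]' 20
python3 - <<'E'
from go import *
from rig import imaging
import cv2
rep()
ims=[]
for n in("top","scene"):
    p,d=imaging.capture(n);im=p[:,:,::-1].copy()
    old=cv2.imread(f"pics/{n}0.png")
    ims.append(cv2.resize(im[110:330,200:450] if n=="top" else im[110:330,180:430],None,fx=1.6*2,fy=1.6*2)[:,:])
    if n=="top":
        K=load(n)["intrinsics"]
        A=[]
        hsv=cv2.cvtColor(im,cv2.COLOR_BGR2HSV)
        for v in range(185,240):
            for u in range(232,300):
                if hsv[v,u,1]>150 and hsv[v,u,0]<13 and d[v,u]>0:
                    X=Rr.T@(unproj(n,u,v,d[v,u])-O)
                    if X[2]>62 and abs(X[1])<25 and X[0]<97:A.append(X)
        A=np.array(A)
        from scipy.optimize import least_squares
        s=least_squares(lambda p:np.hypot(A[:,0]-p[0],A[:,2]-p[1])-21,[70,67],loss='soft_l1');print(len(A),"spool rack x,z",s.x,"y",A[:,1].mean())
    for k,i in zip("ts",[0]): pass
for i,x in enumerate(ims): cv2.imwrite(f"pics/end{i}.png",cv2.resize(x,(680,600)))
E
```

```text
time_s: 9.9
eef_pos: [502.5, -91.4, 164.8]
ee_rot: [0.001, 0.997, -0.075, 0.0]
force: [-0.5, 0.8, 0.0]
grip_width: -0.005
time_s: 10.23
eef_pos: [503.6, -86.8, 164.1]
ee_rot: [-0.0, 0.997, -0.073, 0.0]
force: [0.6, 0.1, 0.2]
grip_width: 0.004
t 10.23 tcp [503.6 -86.8 164.1] rack [-207.9   -0.7  164.1] F rack [ 0.2 -0.6  0.2] grip 0.004 j [-0.4   0.31  1.59  0.    1.23  1.32]
toolaxes in rack
 [[ 0.001 -1.     0.   ]
 [-1.    -0.001 -0.   ]
 [ 0.    -0.    -1.   ]]
337 spool rack x,z [75.49505606 67.01059396] y -1.2492872515691902
```

View pics/end0.png

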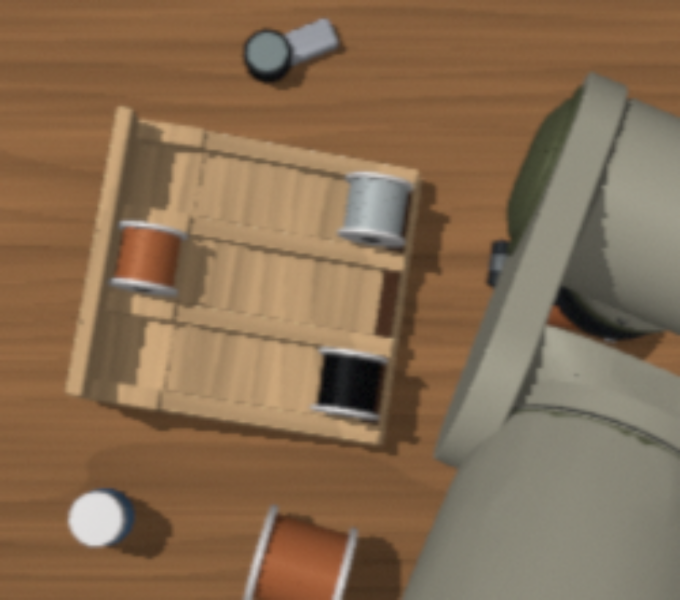

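View pics/end1.png

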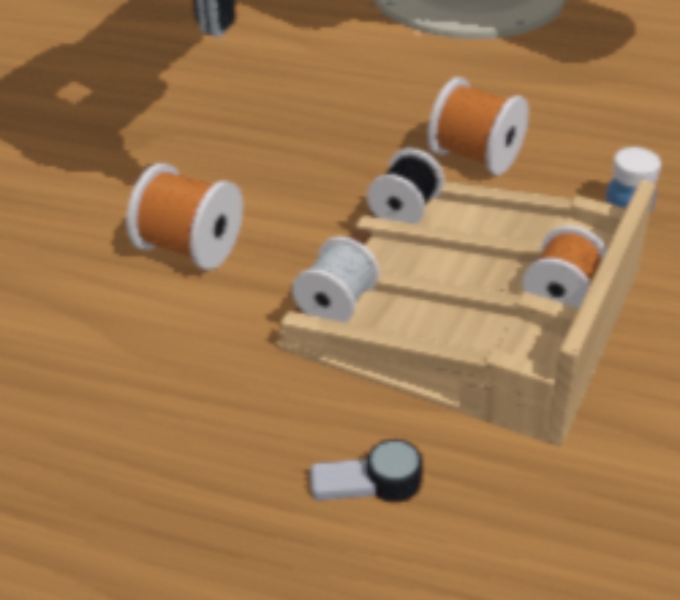

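The copper spool is parked at end0 (148,258): fitted x = 75.5, z = 67.0 against the specified 75 and 67. The silver and black spools, jar and loupe are where they started, and the hand is clear.

```bash
python3 -c "
from rig import ctrl
print(ctrl.finish_job())"
```

```text
the job is handed in; nothing more can be done
None
```

The copper spool is parked in the middle-lane pocket against the stop board, and the job was handed in at about 10.4 s of the 40 s allowed. I pushed it up the lane with the shut fingertips; contact forces I read stayed under about 2 N. It rolled off the fingers over the crest by itself, and I then drew the hand back and up.

**Last checks:**
- **Copper spool:** a fit to the top camera's depth put it at rack x = 75.5, z = 67.0, against the specified 75 and 67.
- **Other items:** the silver and black spools, the jar and the loupe looked unmoved in both the top and scene pictures. I judged that by eye, not by measurement.
- **Hand:** clear of everything, with about zero force on the tool.

**What disagreed:** the real fingertips sat about 36 mm higher than the reported tool position. Because of that, my first approach passed over the spool without touching it. Camera depth showed the error, so I backed out, lowered the hand by 40 mm and pushed again.

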